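# Draw three bobbins from the lever dispenser

### The arm

A 6-joint arm with a two-finger parallel gripper is mounted at the origin on the work surface. World frame = base frame: x ahead of the robot, y to its left, z up, the work surface at z = 0. Lengths are in m, angles in rad, forces in N, time in s.
With the tool pointing down it reaches from about 0.275 to 0.875 m from the base axis. Payload 12.5 kg.
Tool frame: the origin (TCP) lies at the very end of the fingers, on their centre line; the grasp point (between the pads) lies 19 mm behind it; z points along the fingers, y is the line along which they close (so a half turn about z gives the same grasp; the last joint's range is limited). The gripper opens to 85 mm and grips with 20 to 120 N. Pads are 22 mm wide; open, the fingers measure 114 mm over their backs; the gripper's body (76 mm by 85 mm) begins 54 mm behind the grasp point. The pads swing forward as they close: fully open they stand 13 mm farther back than shut.
Start: joints at [1.047, 0.351, 1.652, -0, 1.139, -0.085], TCP at [0.234, 0.498, 0.192] pointing down, gripper open.
Joint ranges: [-2.75, 2.75], [-0.79, 2.1], [0.01, 2.65], [-1.57, 4.71], [0.07, 3.14], [-2.87, 2.87]. Speed limits (rad/s): [2.22, 2.22, 2.79, 3.14, 3.14, 3.14].

### API

Orientations are given as a 3x3 rotation matrix whose columns are the frame's x, y, z axes.
In Python, from bench import manip gives the robot as it stands. Calls block until the motion is done:
- manip.move_ptp(position, orientation): joint-space move of the TCP to a pose.
- manip.move_l(position, attitude=None, max_speed=0.15): straight line of the TCP; attitude=None keeps the orientation; max_speed is the mean speed in m/s.
- manip.move_j(angles): joint-space move.
- manip.set_gripper(opening, effort=None): opening from 0.0 (shut) to 1.0 (fully open); effort is the grip in N (None keeps the last); returns when the fingers have stopped.
- manip.dwell(seconds).
- manip.inverse_kinematics(position, orientation): joint angles nearest the present ones, or None.
- manip.grab_frame(name): name is "scene" or "top" or "wrist"; returns (picture, depth): 420x560x3 uint8, red, green, blue; 420x560 float32, m along the optical axis (not along the pixel's ray), 0 where there is no reading.
- manip.get_calibration(name): a dict with "camera_matrix" (3x3 intrinsics, pixels), "R" (3x3) and "t" (3): a world point X has camera coordinates R X + t. Camera axes: x right, y down, z forward; pixel columns grow to the right and rows downward; lengths in m; the calibration is good to about 2 mm. The wrist camera is an equidistant fisheye: a pixel r from the principal point sees the ray r / f radians off the axis. A picture is of the moment at which its call begins: read the wrist's pose just before it. get_calibration takes no time and is no camera call; for the wrist camera it gives the pose at the moment of the call.
A pose or a line that the arm cannot do raises manip.Unreachable and nothing moves.
- manip.sign_off(): hands the job in; it is judged then, once.
Trained networks look in the newest picture that a camera, given by its name, has taken for a name from the list of things; names that differ only in an ending like _2 or _b are one class to them, and where a whole thing is asked for, a point or a joint stands for the part that bears it (a point fixed in the world has none). Each returns a list of dicts, best first, with "confidence" (0 to 1); they miss things now and then, are a little off and sometimes report something else, mostly with a low value. They report only what shows in the picture. A call takes as long as a camera call.
- manip.look_for(camera, name): "at" ([x, y, z] in m, in world coordinates, good to about 4 mm: the middle of the surface that is visible of it).
Readings, each from a call of its own:
- manip.current_time(): time.
- manip.current_qpos(): joint angles.
- manip.current_joint_vel(): joint speeds.
- manip.current_joint_torque(): joint torques, N m.
- manip.current_ee_pos(): TCP position.
- manip.current_tcp_rot(): TCP orientation.
- manip.current_force(): force on the tool from outside, world axes, zero at the start.
- manip.current_ft_torque(): the same for the moment, N m.
- manip.current_grip_width(): opening from 0.0 (shut) to 1.0 (fully open).
- manip.current_grip_force(): force on a finger pad.
Only numpy, scipy, OpenCV 4.12 (cv2) and the standard library are available. Lean on these libraries where they do the work, as an engineer would, in place of code of your own. Each camera call takes 0.05 s, during which the arm holds its last target. There are 200 camera calls.

### The job

Fit the blue catch tray onto the bobbin dispenser's base: slide it in under the spout, turn it until its holes line up with the hub and the four studs, seat it flat and let go. Then press the red lever right down and let it spring fully back exactly three times, so that three bobbins lie in the tray and the other three stay in the magazine. Do not disturb the thread cone, the white bottle or the amber jar.

Things in the scene. Friction and masses are not known exactly. Their poses are not given: they have to be found in the camera images.
- dispenser: Green fixed bobbin dispenser. Origin on the table under the tower's front; local mm below are in its frame: z up, x away from the robot at yaw 0, y towards the tray seat. Aluminium base plate x -75..75, y -78..182, top at z 12. Tower x 0..75, y -58..10, up to z 175, with the head on top. In order along +y: tower, magazine with spout, tray seat.
- head (a point): Lower front edge, middle, of the head (local -40, -29, 175). The head is x -40..75, y -70..12, z 175..270 and overhangs the lever: an upright gripper hits it, so reach the lever from local -x with the tool leaning back, its upper end towards local -x, 25 to 45 degrees from vertical; the pad's free end stands 15 mm out in front.
- magazine (a point): Centre of the open top of the clear magazine (local 30, 24.5, 178), outside x 11..49, y 10..42, z 84..178, on a green foot x 10..50. Holds a stack of six bobbins; at each full press of the lever a pusher shoves the lowest out in +y along the spout, and the next drops down once the lever is back up.
- spout (a point): Middle of the outer end of the steel spout, on its floor (local 30, 62, 84): bobbins fall off here. Spout x 10..50, y 42..62, underside at z 78, cheeks up to z 98. It hangs 10 mm over the edge of the seated tray, so the tray must be slid in below it (say from local -x), clear above the hub, and then lowered.
- seat (a point): Centre of the tray seat on top of the base plate (local 0, 112, 12), axes as the dispenser's. On it stand a hub 24 mm across and 14 mm tall in the centre, and four brass studs 6 mm across and 8 mm tall at (+-36, +-36) mm from the centre; tops chamfered.
- lever (a joint): Red lever on the front of the dispenser, rad: 0 = up (at rest), 0.56 = down on its stop; a press counts and dispenses above about 0.50. Sprung: about 4 N at the pad to start it, 10 N at the stop; it springs back by itself. It turns about a level axis along local y through local (5, -24, 125); the pad's centre is 49 mm from that axis.
- lever_pad (a point): Centre of the upper face of the lever's red thumb pad, 26 mm along the lever, 38 mm across (local y), 6 mm thick; moves with the lever: local about (-41, -24, 142) at rest, rising 0.25 rad towards its free end; (-43, -24, 115) at the stop, falling 0.31 rad towards it. The head's underside is 33 mm above it at rest.
- tray: Blue square tray, 120 x 120 mm, floor 8 mm, walls 3 mm thick up to 30 mm, 0.15 to 0.31 kg; origin in the centre of its underside. Hub hole 26.5 mm, four 9 mm stud holes at (+-36, +-36) mm along its x and y (fits at any quarter turn). Boss 44 mm square up to 18 mm; on it a wooden knob to lift by, 24 x 24 mm, square to the tray, 18 to 70 mm up. Seated, its underside is level with seat.
- bobbin1: Bobbin, 26 mm across, 12 mm tall, about 12 g; origin in the centre of its underside. Starts lowest in the magazine's stack of six.
- bobbin2: Bobbin, 26 mm across, 12 mm tall, about 12 g; origin in the centre of its underside. Starts as number 2 from the bottom in the magazine's stack of six.
- bobbin3: Bobbin, 26 mm across, 12 mm tall, about 12 g; origin in the centre of its underside. Starts as number 3 from the bottom in the magazine's stack of six.
- bobbin4: Bobbin, 26 mm across, 12 mm tall, about 12 g; origin in the centre of its underside. Starts as number 4 from the bottom in the magazine's stack of six.
- bobbin5: Bobbin, 26 mm across, 12 mm tall, about 12 g; origin in the centre of its underside. Starts as number 5 from the bottom in the magazine's stack of six.
- bobbin6: Bobbin, 26 mm across, 12 mm tall, about 12 g; origin in the centre of its underside. Starts as number 6 from the bottom in the magazine's stack of six.
- cone: Tan thread cone, 58 mm across, 145 mm tall, standing loose beside the tray seat; origin in the centre of its underside. Leave alone.
- spray: White bottle with blue cap, 60 mm across, 170 mm tall, standing loose; origin in the centre of its underside. Leave alone. It and the jar may have changed places.
- jar: Amber jar with black lid, 60 mm across, 90 mm tall, standing loose; origin in the centre of its underside. Leave alone.

How it is judged:
On the way, in this order (a step that is already met when the one before it is completed fails the run):
1. the tray is seated flat on the dispenser's base, hub and studs through its holes, and let go of, with the lowest bobbin still in the magazine (horizontal distance between tray and seat below 0.004 m and z of tray in the frame of seat below 0.003 m and angle between tray's own z axis and vertical below 0.04 rad and (angle between the x axis of tray and the x axis of seat, either way round below 0.1 rad or angle between the x axis of tray and the y axis of seat, either way round below 0.1 rad) and contact force between the fingers and tray below 0.3 N and y of bobbin1 in the frame of dispenser between 0.015 and 0.032 m and x of bobbin1 in the frame of dispenser between 0.02 and 0.04 m and z of bobbin1 in the frame of dispenser between 0.08 and 0.17 m), for 0.2 s.
2. the lever is pressed right down the first time (value of joint lever above 0.5 rad), for 0.05 s.
3. the lever has sprung back up the first time (value of joint lever below 0.08 rad), for 0.05 s.
4. the lever is pressed right down the second time (value of joint lever above 0.5 rad), for 0.05 s.
5. the lever has sprung back up the second time (value of joint lever below 0.08 rad), for 0.05 s.
6. the lever is pressed right down the third time (value of joint lever above 0.5 rad), for 0.05 s.
7. the lever has sprung back up the third time (value of joint lever below 0.08 rad), for 0.05 s.
At the end, for the whole second after the job is handed in: Tray seated and let go (within 4 mm of the seat's centre, 3 mm in height, square to the studs within 0.1 rad, level); the lower three bobbins at rest in it, the upper three in the magazine; lever up (below 0.08 rad); cone, bottle and jar upright within 30 mm of their starts (horizontal distance between tray and seat below 0.004 m and z of tray in the frame of seat below 0.003 m and angle between tray's own z axis and vertical below 0.04 rad and (angle between the x axis of tray and the x axis of seat, either way round below 0.1 rad or angle between the x axis of tray and the y axis of seat, either way round below 0.1 rad) and x of bobbin1 in the frame of tray between -0.058 and 0.058 m and y of bobbin1 in the frame of tray between -0.058 and 0.058 m and z of bobbin1 in the frame of tray between 0 and 0.05 m and linear speed of each of bobbin1, bobbin2, bobbin3 below 0.02 m/s and x of bobbin2 in the frame of tray between -0.058 and 0.058 m and y of bobbin2 in the frame of tray between -0.058 and 0.058 m and z of bobbin2 in the frame of tray between 0 and 0.05 m and x of bobbin3 in the frame of tray between -0.058 and 0.058 m and y of bobbin3 in the frame of tray between -0.058 and 0.058 m and z of bobbin3 in the frame of tray between 0 and 0.05 m and y of bobbin4 in the frame of dispenser between 0.015 and 0.032 m and x of bobbin4 in the frame of dispenser between 0.02 and 0.04 m and z of bobbin4 in the frame of dispenser between 0.08 and 0.17 m and y of bobbin5 in the frame of dispenser between 0.015 and 0.032 m and x of bobbin5 in the frame of dispenser between 0.02 and 0.04 m and z of bobbin5 in the frame of dispenser between 0.08 and 0.17 m and y of bobbin6 in the frame of dispenser between 0.015 and 0.032 m and x of bobbin6 in the frame of dispenser between 0.02 and 0.04 m and z of bobbin6 in the frame of dispenser between 0.08 and 0.17 m and value of joint lever below 0.08 rad and linear speed of tray below 0.01 m/s and distance of each of cone, spray, jar from where it was at the start of the episode below 0.03 m and angle between each of cone, spray, jar's own z axis and vertical below 0.2 rad); the robot touches nothing.
It fails at once if the thread cone, the white bottle or the jar is pushed more than 30 mm or tipped (distance of any of cone, spray, jar from where it was at the start of the episode above 0.03 m or angle between any of cone, spray, jar's own z axis and vertical above 0.3 rad).
It also fails if it takes over 61 s, if anything falls off the work surface, if the arm or the gripper's body presses on something with over 40 N, if the wrist force passes 120 N, or if a joint passes its speed limit or range.

## Working session

There is one attempt and no reset: what is moved stays moved. The work goes in short steps, each a Python script; the robot and the scene stay as the last script left them, time stands still between calls to the robot, and variables do not carry over. Pictures are saved under pics/ and viewed, at most 10 in all, crops included, and the job is handed in when it is done.

```bash
mkdir -p pics; ls; python3 - <<'E'
from bench import manip as m
import cv2,numpy as np
for c in ["scene","top"]:
    p,d=m.grab_frame(c); cv2.imwrite(f"pics/{c}0.png",p[:,:,::-1]); np.savez(f"/tmp/{c}0.npz",p=p,d=d)
    for n in ["dispenser","head","magazine","spout","seat","lever_pad","tray","cone","spray","jar"]:
        r=m.look_for(c,n)
        print(c,n,[(np.round(x["at"],3).tolist(),round(x["confidence"],2)) for x in r[:2]])
print(m.current_time())
E
```

```text
pics
scene dispenser [([0.622, -0.214, 0.122], 0.78)]
scene head [([0.621, -0.218, 0.115], 0.71), ([0.523, 0.336, 0.015], 0.67)]
scene magazine [([0.625, -0.217, 0.121], 0.7)]
scene spout [([0.619, -0.218, 0.12], 0.75)]
scene seat [([0.625, -0.213, 0.12], 0.55)]
scene lever_pad []
scene tray [([0.522, 0.338, 0.017], 0.92), ([0.621, -0.219, 0.117], 0.28)]
scene cone [([0.584, 0.006, 0.072], 0.71), ([0.711, 0.191, 0.068], 0.44)]
scene spray [([0.5, -0.365, 0.092], 0.74)]
scene jar [([0.714, 0.188, 0.068], 0.71)]
top dispenser [([0.574, -0.199, 0.012], 0.73)]
top head [([0.575, -0.199, 0.016], 0.83)]
top magazine [([0.572, -0.203, 0.011], 0.87)]
top spout [([0.573, -0.198, 0.012], 0.62), ([0.514, 0.352, 0.005], 0.4)]
top seat [([0.57, -0.199, 0.008], 0.55)]
top lever_pad [([0.524, -0.236, 0.145], 0.47)]
top tray [([0.513, 0.352, 0.01], 0.62)]
top cone [([0.555, 0.009, 0.112], 0.72)]
top spray [([0.481, -0.357, 0.112], 0.61)]
top jar [([0.69, 0.199, 0.09], 0.63)]
1.1
```

View pics/scene0.png

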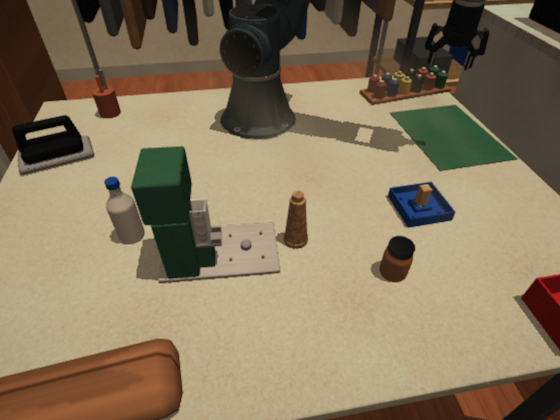

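View pics/top0.png

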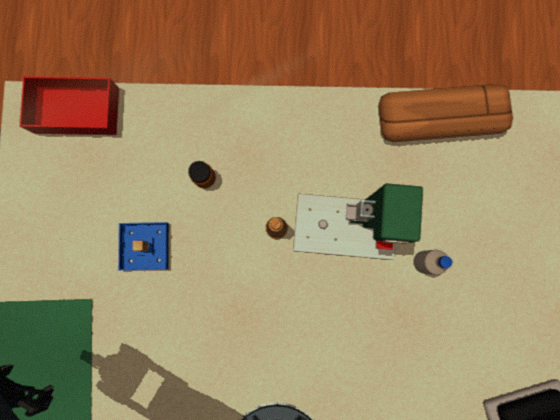

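The scene picture shows the dispenser at about (175,210), the seat hub at (246,244), the cone at (297,220), the tray at (420,203), the jar at (397,260) and the bottle at (125,215). In the top picture the hub is at (323,224), the studs are around it, the red pad is at (384,245) and the tray at (145,247). Next I measure yaws and centres from these pixels.

```bash
cat > h.py <<'E'
from bench import manip as m
import cv2,numpy as np
def ray(cam,px,cal=None):
    c=cal or m.get_calibration(cam);K=np.array(c["camera_matrix"]);R=np.array(c["R"]);t=np.array(c["t"])
    px=np.atleast_2d(np.array(px,float)); a=(px-K[:2,2])/[K[0,0],K[1,1]]
    if cam=="wrist":
        r=np.linalg.norm(a,axis=1,keepdims=True)+1e-12
        v=np.hstack([a/r*np.sin(r),np.cos(r)])
    else: v=np.hstack([a,np.ones((len(a),1))])
    return -R.T@t, v@R
def atz(cam,px,z,cal=None):
    o,v=ray(cam,px,cal); return o+v*((z-o[2])/v[:,2])[:,None]
def project(cam,X,cal=None):
    c=cal or m.get_calibration(cam);K=np.array(c["camera_matrix"])
    P=np.atleast_2d(X)@np.array(c["R"]).T+np.array(c["t"])
    if cam=="wrist":
        q=np.linalg.norm(P[:,:2],axis=1,keepdims=True)+1e-12; a=P[:,:2]/q*np.arctan2(q,P[:,2:])
    else: a=P[:,:2]/P[:,2:]
    return a*[K[0,0],K[1,1]]+K[:2,2]
def down(yaw,):  # tool z down, tool y axis at angle yaw in the world
    y=np.array([np.cos(yaw),np.sin(yaw),0]);z=np.array([0,0,-1.]);return np.column_stack([np.cross(y,z),y,z])
E
python3 - <<'E'
from h import *
f=np.load("/tmp/top0.npz");p=f["p"];d=f["d"]
hsv=cv2.cvtColor(p,cv2.COLOR_RGB2HSV)
# tray: blue
b=((hsv[...,0]>100)&(hsv[...,0]<130)&(hsv[...,1]>120)).astype(np.uint8); b[:,250:]=0;b[:200]=0;b[290:]=0
ys,xs=np.nonzero(b); W=atz("top",np.c_[xs,ys],0.03)
r=cv2.minAreaRect((W[:,:2]*1000).astype(np.float32));print("tray",r,len(xs))
print("studs",atz("top",[(310,209),(338,211),(308,237),(336,239)],.02)[:,:2].round(4).tolist(),"hub",atz("top",[(323,224)],.026).round(4))
print("plate",atz("top",[(298,194),(294,251),(392,259)],.012)[:,:2].round(4).tolist())
print("knob",atz("top",[(138,246)],.07).round(4))
big=cv2.resize(p[180:280,280:440],None,fx=5,fy=5,interpolation=cv2.INTER_CUBIC)
cv2.imwrite("pics/c1.png",big[:,:,::-1])
print(m.get_calibration("wrist"), m.current_ee_pos())
E
```

```text
tray ((510.1258850097656, 347.524169921875), (117.71907806396484, 121.47676849365234), 2.4926583766937256) 2029
studs [[0.6126, -0.0738], [0.6088, -0.1457], [0.5407, -0.0696], [0.5369, -0.1411]] hub [[ 0.5742 -0.1071  0.026 ]]
plate [[0.6521, -0.0426], [0.5045, -0.0346], [0.4887, -0.2856]]
knob [[0.5086 0.3478 0.07  ]]
{'camera_matrix': array([[325.1922621 ,   0.        , 279.28313615],
       [  0.        , 325.1922621 , 205.78111672],
       [  0.        ,   0.        ,   1.        ]]), 'R': array([[ 4.24600693e-01,  9.05380721e-01, -5.25534562e-05],
       [ 8.56412514e-01, -4.01617008e-01,  3.24440109e-01],
       [ 2.93720713e-01, -1.37802502e-01, -9.45906239e-01]]), 't': array([-0.54920623, -0.04195156,  0.3810869 ])} [0.23363632 0.49790282 0.19230953]
```

View pics/c1.png

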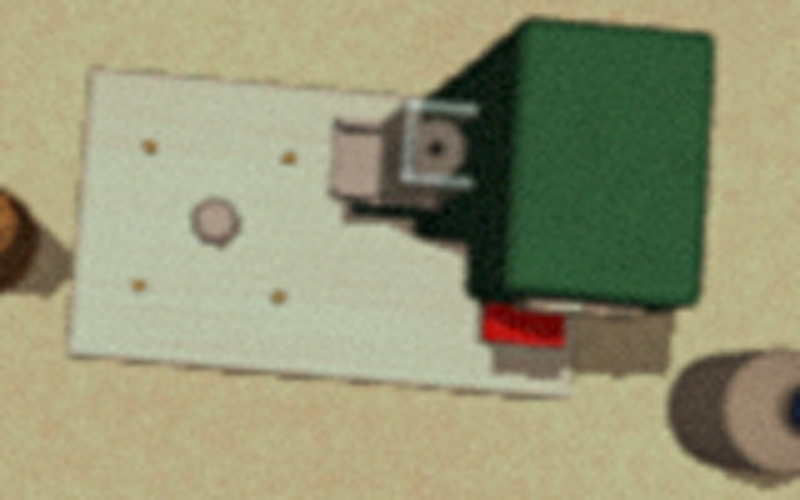

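The crop confirms the hub at about (323,224.4), the studs around it and the pad at (385,245). That puts the seat at (0.575,-0.1075) with yaw -0.058, and the tray at (0.510,0.3475) with yaw +0.043. I'll go above the tray with the camera on the robot side.

```bash
python3 - <<'E'
from h import *
R=np.array(m.current_tcp_rot());c=m.get_calibration("wrist");cp=-np.array(c["R"]).T@np.array(c["t"])
print("tool",R.round(3).tolist(),"cam in tool",(R.T@(cp-m.current_ee_pos())).round(3),"axes",(np.array(c["R"])@R).round(3).tolist())
for s,yaw in [(1,.043),(-1,.043)]:
    for pos,yw in [((.51,.3475,.12),.043),((.51,.3475,.03),.043),((.42,-.1,.10),-.058),((.575,-.1075,.05),-.058)]:
        q=m.inverse_kinematics(np.array(pos),down(yw+s*np.pi/2)); print(s,pos,None if q is None else np.round(q,2).tolist())
E
```

```text
tool [[-0.905, 0.425, 0.0], [0.425, 0.905, 0.0], [-0.0, 0.0, -1.0]] cam in tool [ 0.084 -0.001 -0.182] axes [[0.0, 1.0, 0.0], [-0.946, 0.0, -0.324], [-0.324, -0.0, 0.946]]
1 (0.51, 0.3475, 0.12) [0.52, 0.55, 1.54, -0.0, 1.06, -1.09]
1 (0.51, 0.3475, 0.03) [0.52, 0.67, 1.59, -0.0, 0.89, -1.09]
1 (0.42, -0.1, 0.1) [-0.34, 0.27, 2.03, -0.0, 0.84, -1.85]
1 (0.575, -0.1075, 0.05) [-0.26, 0.59, 1.67, -0.0, 0.88, -1.78]
-1 (0.51, 0.3475, 0.12) [0.52, 0.55, 1.54, -0.0, 1.06, 2.05]
-1 (0.51, 0.3475, 0.03) [0.52, 0.67, 1.59, -0.0, 0.89, 2.05]
-1 (0.42, -0.1, 0.1) [-0.34, 0.27, 2.03, -0.0, 0.84, 1.29]
-1 (0.575, -0.1075, 0.05) [-0.26, 0.59, 1.67, -0.0, 0.88, 1.36]
```

```bash
python3 - <<'E'
from h import *
m.set_gripper(0.6,effort=40)
m.move_ptp(np.array([.50,.3475,.17]),down(.043+np.pi/2))
cal=m.get_calibration("wrist");p,d=m.grab_frame("wrist");cv2.imwrite("pics/w1.png",p[:,:,::-1])
np.savez("/tmp/w1.npz",p=p,d=d); print(m.look_for("wrist","tray")[:1],m.current_time(),m.current_ee_pos())
import pickle;pickle.dump(cal,open("/tmp/w1.pkl","wb"))
y=.043;Rz=np.array([[np.cos(y),-np.sin(y)],[np.sin(y),np.cos(y)]])
C=np.array([[60,60],[60,-60],[-60,-60],[-60,60]])/1000@Rz.T+[.51,.3475]
print("rim",project("wrist",np.c_[C,np.full(4,.03)],cal).round(1).tolist())
C=np.array([[12,12],[12,-12],[-12,-12],[-12,12]])/1000@Rz.T+[.51,.3475]
print("knob",project("wrist",np.c_[C,np.full(4,.07)],cal).round(1).tolist())
E
```

```text
[{'at': [0.5111, 0.3478, 0.0089], 'confidence': 0.95}] 2.8083 [0.49927105 0.34839822 0.1701809 ]
rim [[333.0, 243.9], [224.5, 243.9], [218.7, 134.3], [338.8, 134.3]]
knob [[291.6, 216.3], [265.7, 216.3], [265.4, 191.4], [291.9, 191.4]]
```

View pics/w1.png

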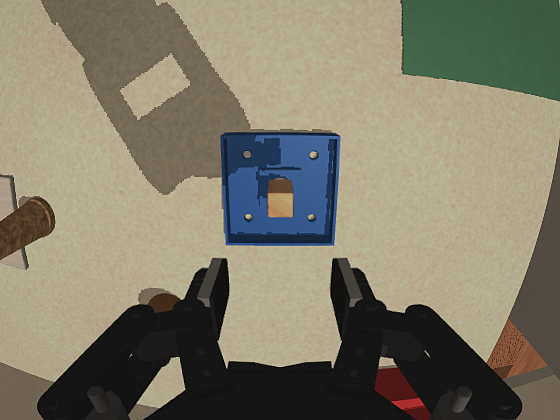

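The wrist picture shows the tray rim at about (221..340,134) to (225..335,244), within 1.5 px of prediction, so the tray is at y of about 0.349. Before taking it, I'll look at the seat from the same geometry.

```bash
python3 - <<'E'
from h import *
import pickle
m.move_ptp(np.array([.53,-.107,.20]),down(-.058+np.pi/2))
m.dwell(.2)
cal=m.get_calibration("wrist");p,d=m.grab_frame("wrist");cv2.imwrite("pics/w2.png",cv2.resize(p[60:340,130:410,::-1],None,fx=2,fy=2))
pickle.dump((cal,p,d,m.current_ee_pos()),open("/tmp/w2.pkl","wb"))
print(m.current_time(),m.current_ee_pos())
y=-.058;Rz=np.array([[np.cos(y),-np.sin(y)],[np.sin(y),np.cos(y)]])
C=np.array([[36,36],[36,-36],[-36,-36],[-36,36],[0,0]])/1000@Rz.T+[.575,-.1075]
q=project("wrist",np.c_[C,[.02]*4+[.026]],cal);print((q).round(1).tolist(),((q-[130,60])*2).round(1).tolist())
E
```

```text
4.7333 [ 0.53012063 -0.10649398  0.19993416]
[[310.3, 237.6], [251.5, 237.6], [249.8, 180.4], [312.3, 180.5], [281.0, 211.6]] [[360.5, 355.2], [242.9, 355.1], [239.5, 240.8], [364.6, 241.0], [302.0, 303.3]]
```

View pics/w2.png

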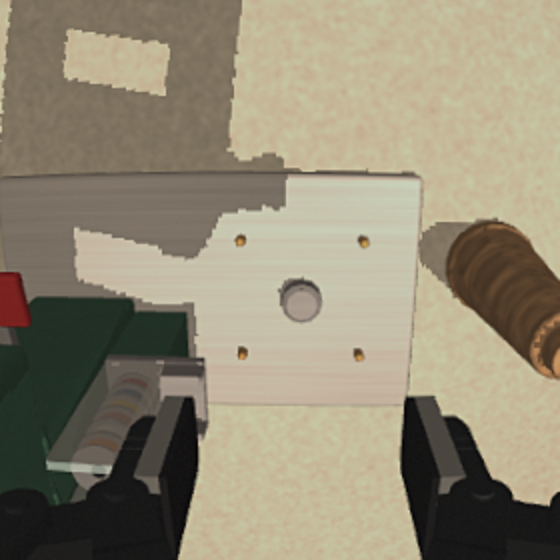

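The crop shows the hub at (302,300) and the studs at (240,240), (363,242), (242,353) and (359,355). All are within 2 crop pixels of prediction, with maybe a slight extra yaw. I'll fit the studs and plate sub-pixel, then go and grasp.

```bash
python3 - <<'E'
from h import *
import pickle
from scipy.optimize import least_squares
cal,p,d,ee=pickle.load(open("/tmp/w2.pkl","rb"))
hsv=cv2.cvtColor(p,cv2.COLOR_RGB2HSV)
msk=((hsv[...,1]>110)&(hsv[...,0]<25)).astype(np.uint8);msk[:,:240]=0;msk[:,322:]=0;msk[:170]=0;msk[250:]=0
n,_,st,ce=cv2.connectedComponentsWithStats(msk)
pts=[(ce[i],st[i,4]) for i in range(1,n) if st[i,4]>=4];print([(c.round(2).tolist(),a) for c,a in pts])
S=np.array([[36,36],[36,-36],[-36,-36],[-36,36]])/1000
def model(x):
    y=x[2];Rz=np.array([[np.cos(y),-np.sin(y)],[np.sin(y),np.cos(y)]])
    return project("wrist",np.c_[S@Rz.T+x[:2],[.0175]*4],cal)
o=np.array([min((c for c,a in pts),key=lambda c:np.linalg.norm(c-q)) for q in model([.575,-.1075,-.058])])
r=least_squares(lambda x:(model(x)-o).ravel(),[.575,-.1075,-.058],x_scale=[.01,.01,.1]);print("seat",r.x,"rms px",np.sqrt(np.mean(r.fun**2)))
E
python3 - <<'E'
from h import *
R=down(.043+np.pi/2)
m.move_ptp(np.array([.51,.349,.13]),R)
m.move_l(np.array([.51,.349,.031]),max_speed=.15)
m.set_gripper(0.,effort=60)
print(m.current_grip_width(),m.current_grip_force(),m.current_ee_pos(),m.current_force())
m.move_l(np.array([.51,.349,.10]),max_speed=.15)
print(m.current_grip_width(),m.current_force(),m.current_time())
E
```

```text
[([249.63, 179.95], np.int32(19)), ([311.41, 180.88], np.int32(17)), ([250.5, 236.5], np.int32(20)), ([308.95, 237.37], np.int32(19))]
seat [ 0.57540483 -0.1085141  -0.07076071] rms px 0.14250643617448322
-0.0025409657628386387 0.6662402953952551 [0.51005463 0.34904913 0.03113435] [-1.1194357  -0.77583107  1.18555785]
-0.003875220079436319 [ 0.27672959  0.97554445 -0.61534782] 8.3833
```

The gripper shut fully, so the knob was missed. I'll look.

```bash
python3 - <<'E'
from h import *
p,d=m.grab_frame("wrist");cv2.imwrite("pics/w3.png",p[:,:,::-1])
print(m.look_for("wrist","tray")[:1],m.current_ee_pos(),m.current_tcp_rot().round(3).tolist(),m.current_grip_width())
p,d=m.grab_frame("scene")
for n in ["tray","cone"]: print(m.look_for("scene",n)[:1])
E
```

```text
[{'at': [0.5058, 0.3463, 0.0077], 'confidence': 0.87}] [0.50932843 0.34859439 0.09863161] [[-0.999, -0.043, -0.002], [-0.043, 0.999, -0.001], [0.002, -0.001, -1.0]] 0.0005502730561346165
[{'at': [0.5229, 0.336, 0.0192], 'confidence': 0.7}]
[{'at': [0.5837, 0.001, 0.0728], 'confidence': 0.67}]
```

View pics/w3.png

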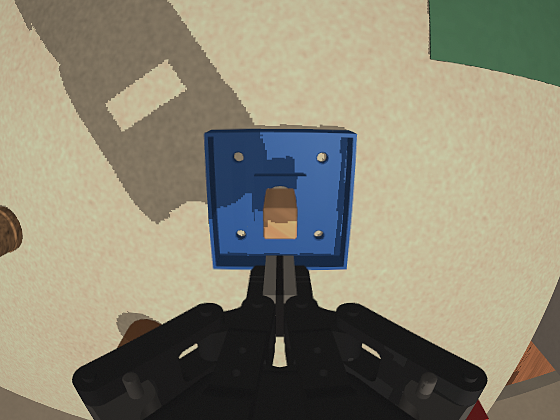

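The picture shows the tray still centred under the tool at about (280,200), with the knob top at (280,225). The fingertips end near v=258, higher than the stated TCP would project. I'll check the tip position with depth.

```bash
python3 - <<'E'
from h import *
cal=m.get_calibration("wrist");p,d=m.grab_frame("wrist")
R=m.current_tcp_rot();ee=m.current_ee_pos()
print("tcp px",project("wrist",ee,cal).round(1))
def w(u,v):
    o,r=ray("wrist",[(u,v)],cal); c=np.array(cal["R"])@r[0]
    return o+r[0]*d[v,u]/c[2]
for u,v in [(272,258),(272,262),(272,268),(288,258),(288,268),(280,225),(280,300),(240,260),(100,200),(285,210)]:
    X=w(u,v);print((u,v),"world",X.round(3),"tool",(R.T@(X-ee)).round(3))
E
```

```text
tcp px [[280.1 240. ]]
(272, 258) world [0.498 0.344 0.144] tool [ 0.011 -0.004 -0.045]
(272, 262) world [0.498 0.345 0.149] tool [ 0.012 -0.004 -0.049]
(272, 268) world [0.498 0.345 0.155] tool [ 0.012 -0.004 -0.056]
(288, 258) world [0.498 0.352 0.145] tool [ 0.012  0.004 -0.045]
(288, 268) world [0.497 0.352 0.156] tool [ 0.012  0.003 -0.056]
(280, 225) world [0.512 0.349 0.069] tool [-0.002 -0.     0.03 ]
(280, 300) world [0.5   0.348 0.176] tool [ 0.01  -0.    -0.077]
(240, 260) world [0.57  0.315 0.017] tool [-0.059 -0.037  0.082]
(100, 200) world [ 0.523  0.167 -0.   ] tool [-0.006 -0.182  0.099]
(285, 210) world [0.501 0.352 0.07 ] tool [0.009 0.003 0.03 ]
```

Depth shows that the real fingertips end about 42 mm short of the reported TCP, at tool z of about -0.042. I'll allow for that and grasp again, lower.

```bash
echo 'TIP=0.042  # real fingertips end this far behind the reported TCP' >> h.py; python3 - <<'E'
from h import *
m.set_gripper(0.6)
m.move_l(np.array([.511,.349,.033-TIP]),max_speed=.15)
print(m.current_force())
m.set_gripper(0.,effort=60)
print(m.current_grip_width(),m.current_grip_force(),m.current_ee_pos())
m.move_l(np.array([.511,.349,.06]),max_speed=.15)
print(m.current_grip_width(),m.current_force(),m.current_time())
m.move_l(np.array([.43,.25,.06]),max_speed=.25)
m.dwell(.2)
import pickle
cal=m.get_calibration("wrist");p,d=m.grab_frame("wrist");cv2.imwrite("pics/w4.png",p[:,:,::-1])
pickle.dump((cal,p,d,m.current_ee_pos(),m.current_tcp_rot()),open("/tmp/w4.pkl","wb"))
print(m.current_ee_pos(),m.current_force())
E
```

```text
[-0.11460436 -0.06153848  0.93379961]
0.2719089565012311 60.0371378660202 [ 0.51160326  0.34933621 -0.00793435]
0.269783756476697 [-0.04576812  0.37541511 -2.17568588] 11.0667
[0.4302946  0.25045574 0.05973293] [-0.21405087  0.37275305 -2.02134133]
```

View pics/w4.png

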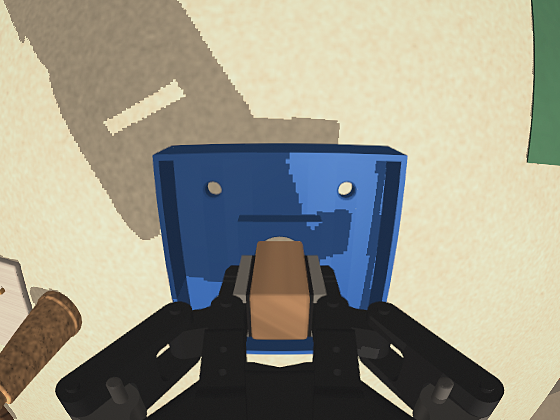

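The tray is held. Its near rim corners are at (153,155) and (407,153), and the two near holes at (215,188) and (346,188). I'll compute the tray's pose in the tool frame.

```bash
python3 - <<'E'
from h import *
import pickle
cal,p,d,ee,R=pickle.load(open("/tmp/w4.pkl","rb"))
hsv=cv2.cvtColor(p,cv2.COLOR_RGB2HSV);msk=((hsv[...,0]<40)).astype(np.uint8);H=[]
for u0 in (215,346):
    w=msk[174:204,u0-16:u0+16];n,_,st,ce=cv2.connectedComponentsWithStats(w);i=max(range(1,n),key=lambda i:st[i,4]);H.append(ce[i]+[u0-16,174]);print(st[i],H[-1])
zu=ee[2]+.0079
for tz in (zu+.008,zu+.004):
    A=atz("wrist",H,tz,cal);T=(A-ee)@R;print("holes tool",T.round(4).tolist())
    v=A[1]-A[0];yaw=np.arctan2(-v[0],v[1]);mid=A.mean(0)+.036*np.array([np.cos(yaw),np.sin(yaw),0]);print("len",np.linalg.norm(v),"yaw",yaw,"tool yaw",np.arctan2(R[1,1],R[0,1])-np.pi/2,"ctr tool",((mid-ee)@R).round(4))
c=[(153,155),(407,153)];A=atz("wrist",c,zu+.03,cal);v=A[1]-A[0];print("rim",np.linalg.norm(v),np.arctan2(-v[0],v[1]),((A-ee)@R).round(4).tolist())
# floor depth check
for u,v in [(280,200),(230,240),(330,200)]:
    o,r=ray("wrist",[(u,v)],cal);print((o+r[0]*d[v,u]/(np.array(cal["R"])@r[0])[2]).round(4),"zu",round(zu,4))
E
```

```text
[  9   8  13  12 129] [213.98449612 187.54263566]
[  9   8  13  13 137] [344.89781022 188.        ]
holes tool [[0.0377, -0.0354, -0.0159], [0.0375, 0.0349, -0.0159]]
len 0.07027307872764697 yaw 0.04023491086169807 tool yaw 0.04341760374531756 ctr tool [ 0.0016 -0.0004 -0.0159]
holes tool [[0.0366, -0.0363, -0.0119], [0.0364, 0.0357, -0.0119]]
len 0.07196792067816829 yaw 0.04023491086169867 tool yaw 0.04341760374531756 ctr tool [ 0.0005 -0.0004 -0.0119]
rim 0.11943110802272854 0.052065669560624424 [[0.0602, -0.0598, -0.0379], [0.0612, 0.0597, -0.0379]]
[0.3995 0.2491 0.0762] zu 0.0676
[0.4245 0.222  0.076 ] zu 0.0676
[0.3983 0.2761 0.076 ] zu 0.0676
```

```bash
cat >> h.py <<'E'
SEAT=np.array([.5754,-.1085]);YAW=-.0700
XD=np.array([np.cos(YAW),np.sin(YAW),0]);YD=np.array([-np.sin(YAW),np.cos(YAW),0])
def dl(x,y,z): # dispenser local (m) -> world
    return np.array([*SEAT,0])+XD*x+YD*(y-.112)+[0,0,z]
E
python3 - <<'E'
from h import *
R=down(YAW+np.pi/2);t=np.array([.0005,.0004,0])
m.move_l(dl(-.17,.112,.06)+t,attitude=R,max_speed=.25)
m.move_l(dl(-.17,.112,.028)+t,max_speed=.1)
m.dwell(.2);f0=m.current_force();print(f0)
m.move_l(dl(0,.112,.028)+t,max_speed=.12)
m.dwell(.2);print(m.current_ee_pos(),m.current_force()-f0)
for z in (.020,.016,.013,.010):
    m.move_l(dl(0,.112,z)+t,max_speed=.04);m.dwell(.1)
    f=m.current_force()-f0;print(z,m.current_ee_pos().round(4),f.round(2),m.current_time())
    if abs(f[2])>8: break
E
```

```text
[-0.07669168  0.0922911  -2.00141915]
[ 0.57569921 -0.10810358  0.02806354] [-1.3358874  -0.19415249  0.95171411]
0.02 [ 0.5759 -0.1081  0.0199] [ 0.11 -0.11  0.1 ] 16.4
0.016 [ 0.5759 -0.1081  0.016 ] [ 0.17 -0.85 -0.17] 16.75
0.013 [ 0.5759 -0.1081  0.013 ] [-0.11 -0.75  0.85] 17.1
0.01 [ 0.5759 -0.1081  0.01  ] [-0.59 -0.59  0.1 ] 17.45
```

```bash
python3 - <<'E'
from h import *
t=np.array([.0005,.0004,0]);f0=np.array([-.08,.09,-2.0])
for z in (.008,.006,.005,.004,.003):
    m.move_l(dl(0,.112,z)+t,max_speed=.03);m.dwell(.1)
    f=m.current_force()-f0;print(z,m.current_ee_pos().round(4),f.round(2),m.current_time())
    if abs(f[2])>6: break
E
```

```text
0.008 [ 0.5759 -0.1081  0.008 ] [-0.93 -0.83  0.36] 17.8
0.006 [ 0.5759 -0.1081  0.006 ] [ 0.28 -0.03 -0.85] 18.15
0.005 [ 0.5759 -0.1081  0.005 ] [ 0.11 -0.98 -0.21] 18.5
0.004 [ 0.5761 -0.1081  0.0041] [ 0.21 -0.95  1.62] 18.85
0.003 [ 0.5761 -0.1081  0.004 ] [-5.13  0.53 13.64] 19.2
```

The tray seated at the expected height (TCP z 0.004) with a clear contact rise. I'll release, rise and check the fit.

```bash
python3 - <<'E'
from h import *
t=np.array([.0005,.0004,0])
m.move_l(dl(0,.112,.0042)+t,max_speed=.03)
m.set_gripper(0.55)
m.move_l(dl(0,.112,.10)+t,max_speed=.15)
m.move_l(dl(-.05,.112,.17)+t,max_speed=.25)
m.dwell(.2)
p,d=m.grab_frame("wrist");cal=m.get_calibration("wrist")
cv2.imwrite("pics/w5.png",p[:,:,::-1])
C=np.array([dl(x,.112+y,.042) for x,y in((.06,.06),(.06,-.06),(-.06,-.06),(-.06,.06))]);print(project("wrist",C,cal).round(1).tolist(),m.current_time())
a=np.radians(40);c,s=np.cos(a),np.sin(a)
R=np.column_stack([-c*XD+[0,0,-s],YD,s*XD+[0,0,-c]])
for tip in [(-.0405-.08*s,-.024,.156+.08*c),(-.0405,-.024,.156),(-.0405,-.024,.118)]:
    P=dl(*tip)+R[:,2]*TIP;q=m.inverse_kinematics(P,R);print(P.round(3),None if q is None else np.round(q,2).tolist())
E
```

```text
[[332.8, 280.5], [225.7, 280.5], [218.4, 175.5], [340.1, 175.5]] 21.3417
[ 0.501 -0.24   0.185] None
[ 0.552 -0.243  0.124] None
[ 0.552 -0.243  0.086] [-0.68, 0.43, 2.1, 1.55, 0.38, 2.67]
```

View pics/w5.png

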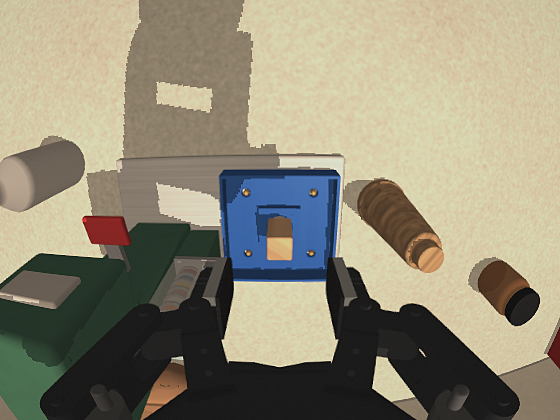

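The picture shows the tray on the plate with brass studs in its holes at (246,192), (313,192), (248,253) and (311,253); the cone, jar and bottle stand untouched. The 40° lean is out of reach, so I'll search lean, yaw and roll for the press path.

```bash
cat >> h.py <<'E'
def lean(a,b,roll=0): # lean a from vertical, lean azimuth b relative to local x, tool roll
    a0=YAW+b;h=np.array([np.cos(a0),np.sin(a0),0]);l=np.array([-np.sin(a0),np.cos(a0),0]);c,s=np.cos(a),np.sin(a)
    R=np.column_stack([-c*h+[0,0,-s],l,s*h+[0,0,-c]]);return R@cv2.Rodrigues(np.array([0,0,float(roll)]))[0]
E
python3 - <<'E'
from h import *
for a in (25,28,32,36):
  for b in (-.5,-.25,0,.25):
    for roll in (0,.35,-.35,np.pi/2,-np.pi/2):
      R=lean(np.radians(a),b,roll);ok=[]
      for k,z in ((.08,.156),(0,.156),(0,.116)):
        P=dl(-.041,-.024,z)-R[:,2]*k+R[:,2]*TIP;q=m.inverse_kinematics(P,R);ok.append(None if q is None else np.round(q,2).tolist())
      if all(o is not None for o in ok): print(a,b,round(roll,2),ok[0],ok[1],ok[2])
E
```

```text
25 -0.5 0 [-0.49, 0.18, 1.97, -0.06, 0.56, -1.45] [-0.5, 0.35, 1.95, -0.08, 0.4, -1.43] [-0.5, 0.42, 1.98, -0.1, 0.31, -1.41]
25 -0.5 0.35 [-0.49, 0.18, 1.97, -0.06, 0.56, -1.1] [-0.5, 0.35, 1.95, -0.08, 0.4, -1.08] [-0.5, 0.42, 1.98, -0.1, 0.31, -1.06]
25 -0.5 -0.35 [-0.49, 0.18, 1.97, -0.06, 0.56, -1.8] [-0.5, 0.35, 1.95, -0.08, 0.4, -1.78] [-0.5, 0.42, 1.98, -0.1, 0.31, -1.76]
25 -0.5 1.57 [-0.49, 0.18, 1.97, -0.06, 0.56, 0.12] [-0.5, 0.35, 1.95, -0.08, 0.4, 0.14] [-0.5, 0.42, 1.98, -0.1, 0.31, 0.16]
25 -0.25 0 [-0.57, 0.18, 1.97, 0.2, 0.58, -1.97] [-0.56, 0.35, 1.95, 0.24, 0.42, -2.01] [-0.56, 0.42, 1.98, 0.31, 0.33, -2.08]
25 -0.25 0.35 [-0.57, 0.18, 1.97, 0.2, 0.58, -1.62] [-0.56, 0.35, 1.95, 0.24, 0.42, -1.66] [-0.56, 0.42, 1.98, 0.31, 0.33, -1.73]
25 -0.25 -0.35 [-0.57, 0.18, 1.97, 0.2, 0.58, -2.32] [-0.56, 0.35, 1.95, 0.24, 0.42, -2.36] [-0.56, 0.42, 1.98, 0.31, 0.33, -2.43]
25 -0.25 1.57 [-0.57, 0.18, 1.97, 0.2, 0.58, -0.4] [-0.56, 0.35, 1.95, 0.24, 0.42, -0.44] [-0.56, 0.42, 1.98, 0.31, 0.33, -0.51]
25 -0.25 -1.57 [-0.57, 0.18, 1.97, 0.2, 0.58, 2.75] [-0.56, 0.35, 1.95, 0.
[... 4982 characters left out ...]
.33, 2.07, 0.89, 0.2, 2.05] [-0.58, 0.41, 2.09, 1.43, 0.15, 1.5]
36 0 1.57 [-0.73, 0.16, 2.09, 0.82, 0.52, -1.31] [-0.66, 0.35, 2.04, 1.04, 0.39, -1.5] [-0.66, 0.43, 2.06, 1.28, 0.35, -1.76]
36 0 -1.57 [-0.73, 0.16, 2.09, 0.82, 0.52, 1.83] [-0.66, 0.35, 2.04, 1.04, 0.39, 1.64] [-0.66, 0.43, 2.06, 1.28, 0.35, 1.38]
36 0.25 -0.35 [-0.81, 0.22, 2.01, 0.84, 0.72, 2.77] [-0.73, 0.38, 1.99, 0.99, 0.59, 2.66] [-0.73, 0.46, 2.01, 1.12, 0.54, 2.5]
36 0.25 1.57 [-0.81, 0.22, 2.01, 0.84, 0.72, -1.59] [-0.73, 0.38, 1.99, 0.99, 0.59, -1.71] [-0.73, 0.46, 2.01, 1.12, 0.54, -1.86]
36 0.25 -1.57 [-0.81, 0.22, 2.01, 0.84, 0.72, 1.55] [-0.73, 0.38, 1.99, 0.99, 0.59, 1.44] [-0.73, 0.46, 2.01, 1.12, 0.54, 1.28]
```

```bash
cat > s.py <<'E'
from h import *
L=np.column_stack([XD,YD,[0,0,1]])
def setup(a,b,roll,cx=-.051,cz=.1448,cy=-.024):
    R=lean(a,b,roll);Rl=L.T@R
    E=np.array([[i*.011,j*.0074,0] for i in(1,-1) for j in(1,-1)])@Rl.T
    k=E[:,2].argmin();low=E[E[:,2]<E[k,2]+.001]
    tip=np.array([cx-low[:,0].mean(),cy,cz-E[k,2]])  # tip centre, local
    cl=1
    for i in(1,-1):
        for j in(1,-1):
            for hy,z0 in((.0074,0),(.015,-.014)):
                p0=tip+Rl@[i*.011,j*hy,z0];d=-Rl[:,2]
                t=max((.175-p0[2])/d[2],0);x=p0[0]+d[0]*t
                if t>0: cl=min(cl,-.040-x)
    return R,tip,cl
E
python3 - <<'E'
from s import *
res=[]
for a in range(27,45):
  for b in np.arange(-.6,.31,.1):
    for roll in np.arange(-.6,.31,.1):
      R,tip,cl=setup(np.radians(a),b,roll)
      if cl<.0025: continue
      ok=[]
      for k,dz in ((.07,0),(0,0),(0,-.034)):
        P=dl(*tip)+[0,0,dz]+R[:,2]*(TIP-k);q=m.inverse_kinematics(P,R)
        if q is None: break
        ok.append(q)
      else:
        ok=np.array(ok)
        if ok[:,4].min()<.1 or abs(ok[:,5]).max()>2.8 or np.abs(np.diff(ok,axis=0)).max()>.8: continue
        res.append((cl,a,round(b,2),round(roll,2),ok[0].round(2).tolist(),ok[2].round(2).tolist()))
res.sort(key=lambda r:-r[0]);print(len(res));[print(r) for r in res[:12]]
E
```

```text
80
(np.float64(0.008738442368505003), 44, np.float64(-0.3), np.float64(-0.2), [-0.61, 0.15, 2.24, 1.6, 0.17, 2.74], [-0.58, 0.42, 2.18, 2.54, 0.26, 1.81])
(np.float64(0.007635965207257928), 44, np.float64(-0.2), np.float64(-0.2), [-0.67, 0.16, 2.23, 1.48, 0.28, 2.74], [-0.62, 0.43, 2.17, 2.22, 0.31, 2.01])
(np.float64(0.006628463467858579), 44, np.float64(0.2), np.float64(-0.0), [-0.86, 0.25, 2.12, 1.19, 0.68, 2.79], [-0.77, 0.47, 2.08, 1.5, 0.57, 2.5])
(np.float64(0.006624213508467133), 44, np.float64(-0.0), np.float64(-0.1), [-0.78, 0.19, 2.19, 1.32, 0.49, 2.77], [-0.7, 0.44, 2.13, 1.78, 0.43, 2.32])
(np.float64(0.00655987590187071), 44, np.float64(-0.3), np.float64(-0.3), [-0.61, 0.15, 2.24, 1.59, 0.17, 2.65], [-0.58, 0.42, 2.18, 2.53, 0.26, 1.71])
(np.float64(0.005793643251620982), 44, np.float64(-0.1), np.float64(-0.2), [-0.73, 0.17, 2.21, 1.4, 0.38, 2.71], [-0.66, 0.43, 2.15, 1.97, 0.37, 2.14])
(np.float64(0.005792477141154245), 44, np.float64(-0.3), np.float64(-0.4), [-0.61, 0.15, 2.24, 1.59, 0.16, 2.55], [-0.58, 0.42, 2.17, 2.53, 0.25, 1.61])
(np.float64(0.005387840949183535), 43, np.float64(-0.1), np.float64(-0.2), [-0.72, 0.17, 2.2, 1.32, 0.38, 2.79], [-0.66, 0.43, 2.15, 1.91, 0.35, 2.21])
(np.float64(0.005314839863168601), 44, np.float64(-0.6), np.float64(-0.1), [-0.41, 0.16, 2.23, 4.71, 0.18, 0.09], [-0.45, 0.43, 2.17, 3.79, 0.26, 1.0])
(np.float64(0.005210812060441661), 44, np.float64(0.3), np.float64(-0.0), [-0.89, 0.28, 2.07, 1.12, 0.77, 2.75], [-0.79, 0.49, 2.05, 1.38, 0.65, 2.51])
(np.float64(0.005128429691592037), 44, np.float64(-0.2), np.float64(-0.4), [-0.67, 0.16, 2.23, 1.48, 0.28, 2.54], [-0.62, 0.43, 2.17, 2.21, 0.3, 1.82])
(np.float64(0.0048880752454891555), 44, np.float64(-0.2), np.float64(-0.3), [-0.67, 0.16, 2.23, 1.48, 0.28, 2.64], [-0.62, 0.43, 2.17, 2.21, 0.3, 1.92])
```

```bash
cat >> s.py <<'E'
R0,TIPL,CL=setup(np.radians(44),0.,-.1)
def P(k=0,dz=0): return dl(*TIPL)+[0,0,dz]+R0[:,2]*(TIP-k)
E
python3 - <<'E'
from s import *
import pickle
m.set_gripper(0.)
m.move_l(np.array([.42,-.13,.30]),max_speed=.3)
m.move_ptp(P(.13),R0);print(m.current_qpos().round(2),m.current_time())
m.move_l(P(.05,.001),max_speed=.15)
m.dwell(.2);f0=m.current_force();print(f0);np.save("/tmp/f0.npy",f0)
p,d=m.grab_frame("wrist");cv2.imwrite("pics/w6.png",p[:,:,::-1]);cal=m.get_calibration("wrist")
pickle.dump((cal,p,d),open("/tmp/w6.pkl","wb"))
T=dl(-.041,-.024,.142);print("pad px",project("wrist",T,cal).round(1),"tip px",project("wrist",m.current_ee_pos()-R0[:,2]*TIP,cal).round(1),"head edge",project("wrist",[dl(-.04,-.07,.175),dl(-.04,.012,.175)],cal).round(1).tolist())
E
```

```text
Traceback (most recent call last):
bench.Unreachable: the arm cannot take that pose within its joint ranges
```

```bash
python3 - <<'E'
from s import *
import pickle
for k in (.1,.09,.08,.07,.06):
    q=m.inverse_kinematics(P(k),R0)
    if q is not None: break
print(k,q)
m.move_ptp(P(k),R0);print(m.current_qpos().round(2),m.current_time())
m.move_l(P(.04,.001),max_speed=.15)
m.dwell(.2);f0=m.current_force();print(f0);np.save("/tmp/f0.npy",f0)
p,d=m.grab_frame("wrist");cv2.imwrite("pics/w6.png",p[:,:,::-1]);cal=m.get_calibration("wrist")
pickle.dump((cal,p,d),open("/tmp/w6.pkl","wb"))
T=dl(-.041,-.024,.142);print("pad px",project("wrist",T,cal).round(1),"tip px",project("wrist",m.current_ee_pos()-R0[:,2]*TIP,cal).round(1),"head edge",project("wrist",[dl(-.04,-.07,.175),dl(-.04,.012,.175)],cal).round(1).tolist())
E
```

```text
0.1 [-0.81921565  0.11956814  2.20490739  1.2138225   0.5293117   2.85977232]
[-0.82  0.12  2.2   1.21  0.53  2.86] 26.5083
[ 0.26646239  0.14175337 -0.0897788 ]
pad px [[281.6 222.5]] tip px [[280.1 273.8]] head edge [[201.6, 265.5], [336.7, 277.8]]
```

View pics/w6.png

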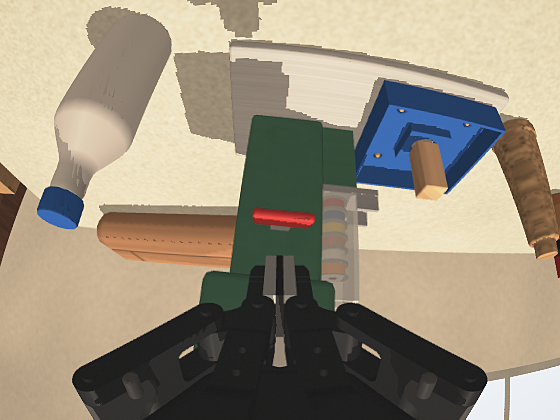

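The picture shows the red pad at (284,217), centred ahead of the fingertips at (280,257), with the head edge at (200..335,275) as predicted. I'll move in and make the first press with force checks.

```bash
python3 - <<'E'
from s import *
f0=np.load("/tmp/f0.npy")
m.move_l(P(0,.001),max_speed=.08);m.dwell(.1);print((m.current_force()-f0).round(2))
for dz in (-.003,-.007,-.012,-.018,-.024,-.028,-.030,-.031,-.032,-.033,-.034,-.035,-.036,-.037):
    m.move_l(P(0,dz),max_speed=.05);f=m.current_force()-f0
    print(dz,f.round(2),m.current_ee_pos().round(4),round(m.current_time(),2))
    if f[2]>22 or np.linalg.norm(f[:2])>20: break
m.dwell(.1);print((m.current_force()-f0).round(2))
E
```

```text
[-0.53 -0.81 -0.11]
-0.003 [-2.03 -0.83  3.22] [ 0.5526 -0.2435  0.1203] 28.3
-0.007 [-0.43 -1.15  4.7 ] [ 0.5527 -0.2435  0.1162] 28.55
-0.012 [-1.29 -0.52  5.02] [ 0.5528 -0.2435  0.1111] 28.8
-0.018 [ 0.56 -1.57  6.36] [ 0.5529 -0.2435  0.1052] 29.07
-0.024 [-0.69 -0.03  7.07] [ 0.553  -0.2435  0.0994] 29.33
-0.028 [-0.36 -0.9   8.01] [ 0.5533 -0.2435  0.0957] 29.58
-0.03 [0.89 0.15 8.58] [ 0.5535 -0.2436  0.094 ] 29.83
-0.031 [2.41 0.18 8.84] [ 0.5536 -0.2435  0.0932] 30.08
-0.032 [ 1.46 -0.19  9.63] [ 0.5538 -0.2436  0.0923] 30.33
-0.033 [ 2.64  0.13 11.17] [ 0.5539 -0.2436  0.0914] 30.58
-0.034 [-0.36  0.75 15.83] [ 0.5541 -0.2437  0.091 ] 30.83
-0.035 [-6.08  1.1  23.85] [ 0.5544 -0.2437  0.0907] 31.08
[-5.86  2.43 24.46]
```

The stop was felt near dz -0.033. I'll release and check the result before the next press.

```bash
python3 - <<'E'
from s import *
f0=np.load("/tmp/f0.npy")
m.move_l(P(0,.002),max_speed=.1);m.dwell(.5);print((m.current_force()-f0).round(2),m.current_time())
for c in ("top","wrist"):
    p,d=m.grab_frame(c)
    if c=="wrist": cv2.imwrite("pics/w7.png",p[:,:,::-1])
    for n in("bobbin1","lever_pad"): print(c,n,[(np.round(x["at"],3).tolist(),round(x["confidence"],2)) for x in m.look_for(c,n)[:6]])
E
```

```text
[-1.09 -0.19  0.05] 32.2
top bobbin1 [([0.601, -0.198, 0.139], 0.56), ([0.606, -0.146, 0.034], 0.41)]
top lever_pad [([0.526, -0.224, 0.144], 0.42)]
wrist bobbin1 [([0.596, -0.141, 0.036], 0.81), ([0.564, -0.226, 0.035], 0.41)]
wrist lever_pad [([0.512, -0.239, 0.141], 0.67)]
```

View pics/w7.png

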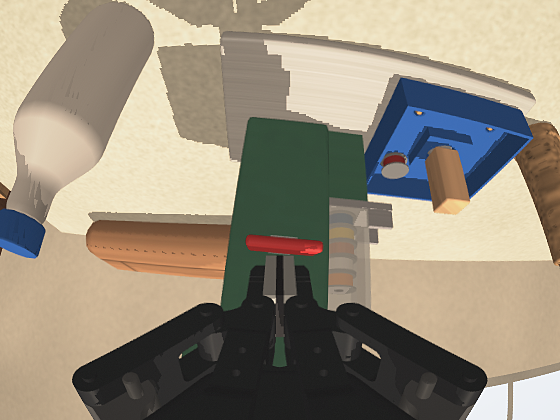

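One bobbin now lies in the tray at (395,165), the stack is in the magazine at (343,245) and the lever is back up at (284,244). Two more presses.

```bash
python3 - <<'E'
from s import *
f0=np.load("/tmp/f0.npy")
for i in range(2):
    m.move_l(P(0,-.028),max_speed=.07);m.move_l(P(0,-.0347),max_speed=.03);m.dwell(.15)
    print("down",(m.current_force()-f0).round(2),m.current_ee_pos().round(4))
    m.move_l(P(0,.002),max_speed=.1);m.dwell(.6);print("up",(m.current_force()-f0).round(2),m.current_time())
m.move_l(P(.09),max_speed=.15);m.dwell(.5)
for c in ("top","wrist"):
    p,d=m.grab_frame(c);cv2.imwrite(f"pics/end_{c}.png",p[:,:,::-1])
    for n in("bobbin1","lever_pad","tray","cone","spray","jar"): print(c,n,[(np.round(x["at"],3).tolist(),round(x["confidence"],2)) for x in m.look_for(c,n)[:6]])
print(m.current_time())
E
```

```text
down [-6.25  2.79 20.88] [ 0.5543 -0.2438  0.0908]
up [-0.5   0.03  0.2 ] 34.7167
down [-7.    2.97 21.98] [ 0.5543 -0.2438  0.0908]
up [ 0.08 -0.1  -0.77] 36.9333
top bobbin1 []
top lever_pad [([0.522, -0.234, 0.145], 0.42)]
top tray [([0.573, -0.098, 0.018], 0.97), ([0.691, 0.198, 0.09], 0.37)]
top cone [([0.558, 0.007, 0.111], 0.77), ([0.574, -0.216, 0.186], 0.23)]
top spray [([0.483, -0.36, 0.111], 0.78)]
top jar [([0.69, 0.198, 0.09], 0.84)]
wrist bobbin1 [([0.602, -0.136, 0.055], 0.97), ([0.594, -0.152, 0.036], 0.62), ([0.594, -0.144, 0.025], 0.48), ([0.519, -0.239, 0.141], 0.27)]
wrist lever_pad [([0.513, -0.236, 0.14], 0.65)]
wrist tray [([0.562, -0.112, 0.028], 0.87)]
wrist cone [([0.552, 0.001, 0.074], 0.62)]
wrist spray [([0.471, -0.361, 0.104], 0.69)]
wrist jar [([0.676, 0.185, 0.054], 0.96), ([0.472, -0.36, 0.103], 0.63)]
38.875
```

Three bobbins are detected in the tray, possibly piled. I'll check numerically with depth that they lie inside the walls and at rest.

```bash
python3 - <<'E'
from h import *
def pts():
    cal=m.get_calibration("wrist");p,d=m.grab_frame("wrist")
    v,u=np.mgrid[0:420,0:560];px=np.c_[u.ravel(),v.ravel()];o,r=ray("wrist",px,cal)
    c=r@np.array(cal["R"])[2];X=o+r*(d.ravel()/c)[:,None];X=X[d.ravel()>0]
    Q=X-[*SEAT,0.012];return np.c_[Q@XD,Q@YD,Q[:,2]]*1000
A=pts();m.dwell(.5);B=pts()
for Q in (A,B):
    print("z max per 8mm cell, rows x 2..58, cols y -70..-6")
    for x in range(2,58,8):
        print(x,[int(s[:,2].max()) if len(s:=Q[(Q[:,0]>=x)&(Q[:,0]<x+8)&(Q[:,1]>=y)&(Q[:,1]<y+8)&(Q[:,2]<64)]) else None for y in range(-70,-6,8)])
E
```

```text
z max per 8mm cell, rows x 2..58, cols y -70..-6
2 [59, 31, 9, 9, 9, 18, 19, 63]
10 [63, 31, 9, 21, 33, 45, 19, 56]
18 [1, 31, 8, 44, 45, 45, 45, 19]
26 [0, 30, 22, 44, 44, 45, 45, None]
34 [0, 30, 9, 44, 45, 45, 44, 9]
42 [None, 30, 9, 9, 44, 44, 43, 9]
50 [None, 31, 31, 30, 30, None, None, 31]
z max per 8mm cell, rows x 2..58, cols y -70..-6
2 [61, 30, 8, 9, 9, 18, 19, 63]
10 [63, 31, 9, 21, 34, 45, 19, 44]
18 [1, 31, 19, 44, 45, 45, 45, 18]
26 [1, 30, 22, 45, 45, 44, 45, 8]
34 [0, 30, 8, 44, 45, 44, 44, 9]
42 [None, 31, 9, 9, None, 43, None, 9]
50 [None, 30, 31, 31, 31, None, None, 30]
```

The three bobbins are stacked flat and still inside the tray, with the top face at 44 mm (8 mm floor plus 3 × 12 mm). I'll hand in.

```bash
python3 -c "
from bench import manip as m
print(m.sign_off(), m.current_time())"
```

```text
the job is handed in; nothing more can be done
the job is handed in; nothing more can be done
```

The tray is seated and released, the lever was pressed fully three times, three bobbins lie in the tray, the cone, bottle and jar are where they started, and the job is handed in at about 40 s; I did not count the bobbins left in the magazine, and no verdict was shown.

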